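# Pour the paint markers into the grooved desk rack

### The job

Lift the blue caddy by its handle, carry the four markers to the sloping wooden rack and slowly tip them out of its mouth onto the rack's upper board, so that they roll down and each settles in a groove of its own. Then stand the empty caddy upright on the desk again and let go; leave the red tin, the tape roll and the ink jar where they are.

Things in the scene. Friction and masses are not known exactly. Their poses are not given: they have to be found in the camera images.
- caddy_handle (a point): Centre of the wooden handle bar of the loose blue caddy, 115 mm above its underside, over its middle and close to its centre of mass. z up, -x towards the open mouth. The bar runs along y: 16 mm thick (x), 30 mm tall, 126 mm free between its two end posts; grasp it from above across its thickness. Caddy 138 mm wide (y), 105 mm long (x), 0.28 kg empty, 0.42 kg full.
- caddy_lip (a point): Middle of the caddy's pouring edge: 53 mm towards -x and 93 mm below the handle point (upper face; floor 4 mm thick, rising 6 degrees to the mouth, no rim). The markers start to roll out when the caddy is tipped mouth-down by about 0.2 rad; all are out by 0.6 rad. Tipped slowly (0.25 rad/s), low and straight down the slope, they run out one by one; poured fast they pile up.
- caddy_pocket (a point): Middle of the caddy's pocket, 90 mm below the handle point; markers in the caddy have their centres within 40 mm of it. Back wall 40 mm high at +x, side walls 28 mm. Below its sides the caddy stands on two skirts that reach from 31 mm in front (-x) to 47 mm behind (+x): they hang 22 mm lower than the pouring edge while the caddy is level.
- rack_apron (a point): Point on the smooth upper landing board of the fixed wooden rack, on its centre line, 35 mm down the slope from its upper edge, 77 mm above the desk. Rack axes: z up, y across; the whole rack falls at 22 degrees towards -x. The board is 65 mm long down the slope, 186 mm wide, with 14 mm high guides that narrow from about 170 to 130 mm. The grooves begin 30 mm further down.
- groove0 (a point): Where a marker's centre lies when settled in groove 0 (0 highest, 5 lowest): 10 mm above the groove's floor, mid-width. Axes as the rack's. Six shallow grooves run along y, 21 mm apart down the slope, parted by 2 mm high ridges, between side walls 130 mm apart and 18 mm high. Markers roll over the ridges until stopped by the end stop or the marker ahead.
- groove1 (a point): Where a marker's centre lies when settled in groove 1 (0 highest, 5 lowest): 10 mm above the groove's floor, mid-width. Axes as the rack's.
- groove2 (a point): Where a marker's centre lies when settled in groove 2 (0 highest, 5 lowest): 10 mm above the groove's floor, mid-width. Axes as the rack's.
- groove3 (a point): Where a marker's centre lies when settled in groove 3 (0 highest, 5 lowest): 10 mm above the groove's floor, mid-width. Axes as the rack's.
- groove4 (a point): Where a marker's centre lies when settled in groove 4 (0 highest, 5 lowest): 10 mm above the groove's floor, mid-width. Axes as the rack's.
- groove5 (a point): Where a marker's centre lies when settled in groove 5 (0 highest, 5 lowest): 10 mm above the groove's floor, mid-width. Axes as the rack's. Beside it the end stop, 38 mm high, with an overhang reaching 14 mm inwards, 30 mm above the groove floor.
- marker0_center (a point): Centre of the round marker pen with white barrel and red cap: plain cylinder, 20 mm diameter, 120 mm long along its y axis, about 35 g. Starts lying across the caddy's pocket (number 1 from the back wall).
- marker1_center (a point): Centre of the round marker pen with white barrel and yellow cap: plain cylinder, 20 mm diameter, 120 mm long along its y axis, about 35 g. Starts lying across the caddy's pocket (number 2 from the back wall).
- marker2_center (a point): Centre of the round marker pen with white barrel and green cap: plain cylinder, 20 mm diameter, 120 mm long along its y axis, about 35 g. Starts lying across the caddy's pocket (number 3 from the back wall).
- marker3_center (a point): Centre of the round marker pen with white barrel and orange cap: plain cylinder, 20 mm diameter, 120 mm long along its y axis, about 35 g. Starts lying across the caddy's pocket (number 4 from the back wall).
- red_tin: Low round red tin, 56 mm wide, 22 mm high, standing between rack and caddy; loose. Origin under its centre. To be left where it stands.
- tape_roll: Yellow roll of tape, 90 mm wide, 35 mm high; loose. Origin under its centre. To be left where it stands.
- ink_jar: Small yellow ink jar with green cap, 56 mm wide, 80 mm high; loose. Origin under its centre. To be left where it stands.

How it is judged:
On the way, in this order (a step that is already met when the one before it is completed fails the run):
1. the caddy is held over the upper end of the rack with all four markers still in it (distance between each of marker0_center, marker1_center, marker2_center, marker3_center and caddy_pocket below 0.05 m and horizontal distance between caddy_handle and rack_apron below 0.15 m and height (world z) of caddy_handle above 0.16 m), for 0.1 s.
2. all four markers lie settled in grooves of the rack, one to a groove ((distance between marker0_center and groove0 below 0.01 m or distance between marker0_center and groove1 below 0.01 m or distance between marker0_center and groove2 below 0.01 m or distance between marker0_center and groove3 below 0.01 m or distance between marker0_center and groove4 below 0.01 m or distance between marker0_center and groove5 below 0.01 m) and angle between the y axis of each of marker0_center, marker1_center, marker2_center, marker3_center and the y axis of rack_apron, either way round below 0.12 rad and (distance between marker1_center and groove0 below 0.01 m or distance between marker1_center and groove1 below 0.01 m or distance between marker1_center and groove2 below 0.01 m or distance between marker1_center and groove3 below 0.01 m or distance between marker1_center and groove4 below 0.01 m or distance between marker1_center and groove5 below 0.01 m) and (distance between marker2_center and groove0 below 0.01 m or distance between marker2_center and groove1 below 0.01 m or distance between marker2_center and groove2 below 0.01 m or distance between marker2_center and groove3 below 0.01 m or distance between marker2_center and groove4 below 0.01 m or distance between marker2_center and groove5 below 0.01 m) and (distance between marker3_center and groove0 below 0.01 m or distance between marker3_center and groove1 below 0.01 m or distance between marker3_center and groove2 below 0.01 m or distance between marker3_center and groove3 below 0.01 m or distance between marker3_center and groove4 below 0.01 m or distance between marker3_center and groove5 below 0.01 m)), for 0.3 s.
At the end, for the whole second after the job is handed in: Each of the four markers lies in one of the six grooves (centre within 10 mm of the groove's point, along the groove within 0.12 rad), and the caddy stands upright on the desk (tilt under 0.1 rad, handle centre lower than 125 mm). Which groove takes which marker does not matter (all of step 2 and angle between caddy_handle's own z axis and vertical below 0.1 rad and height (world z) of caddy_handle below 0.125 m); the robot touches nothing.
It fails at once if the red tin is moved by more than 40 mm (distance of red_tin from where it was at the start of the episode above 0.04 m).
It fails at once if the tape roll is moved by more than 40 mm (distance of tape_roll from where it was at the start of the episode above 0.04 m).
It fails at once if the ink jar is moved by more than 40 mm (distance of ink_jar from where it was at the start of the episode above 0.04 m).
It also fails if it takes over 67 s, if anything falls off the work surface, if the arm or the gripper's body presses on something with over 40 N, if the wrist force passes 120 N, or if a joint passes its speed limit or range.

### The arm

A 6-joint arm with a two-finger parallel gripper is mounted at the origin on the work surface. World frame = base frame: x ahead of the robot, y to its left, z up, the work surface at z = 0. Lengths are in m, angles in rad, forces in N, time in s.
With the tool pointing down it reaches from about 0.325 to 0.75 m from the base axis. Payload 7.6 kg.
Tool frame: the origin (TCP) lies on the mounting face of the last link; the fingertips stand 173 mm ahead of it and the grasp point (between the pads) lies 155 mm ahead of it (bot.grip_point_offset is the distance from the TCP to the grasp point, in m); z points along the fingers, y is the line along which they close (so a half turn about z gives the same grasp; the last joint's range is limited). The gripper opens to 85 mm and grips with 20 to 120 N. Pads are 22 mm wide; open, the fingers measure 114 mm over their backs; the gripper's body (76 mm by 85 mm) begins 54 mm behind the grasp point. The pads swing forward as they close: fully open they stand 13 mm farther back than shut.
Start: joints at [-1.381, 0.052, 1.401, -0, 1.689, -0.07], TCP at [0.135, -0.507, 0.405] pointing down, gripper open.
Joint ranges: [-2.9, 2.9], [-0.91, 2.17], [0.12, 2.37], [-1.06, 4.2], [0.26, 2.73], [-2.93, 2.93]. Speed limits (rad/s): [2.57, 2.57, 3.01, 3.14, 3.14, 3.14].

### API

Orientations are given as a unit quaternion [x, y, z, w].
In Python, from station import bot gives the robot as it stands. The module is installed in compiled form; this text tells all that it offers.
- The arm moves only by the shell command python3 -m crank 'ROWS'. ROWS is JSON, a list of rows, each a list of 7 numbers: the turn, a rotation vector about the world's x, y, z in rad, then the shift along the world's x, y, z in m, then the finger opening in m, from 0 to 0.0854. A call has exactly 10 rows; each row is the pose to reach, as a shift and turn from the pose commanded when the call began; what a row does not reach only later rows make up. A row lasts 1/10 s, in which the tool goes at most 50 mm and 8.59 degrees, less where a joint would pass 70% of its speed; a pose out of reach is approached as far as the arm can. A call with a gripper value outside its range is refused whole. The fingers move at their own pace and stop on an object; the grip force is fixed at half the most. Time passes only in rows, so rows that repeat a pose let the fingers close, or fill a call up. It gives the time, the measured TCP pose, the force, the opening and the grip force at its end, in the units of the state.
- bot.get_obs(): the state, without advancing time (a new reading comes with each control period).
- bot.read_camera(name): name is "side" or "top" or "wrist"; returns a dict with "image" (400x640x3 uint8, red, green, blue), "depth" (400x640 float32, m along the optical axis (not along the pixel's ray), 0 where there is no reading), "fx", "fy", "cx", "cy" (pixels), "R" (3x3) and "t" (3): a world point X has camera coordinates R X + t. Camera axes: x right, y down, z forward; pixel columns grow to the right and rows downward; lengths in m; the calibration is good to about 2 mm. A picture is of the moment at which its call begins.
- bot.sign_off(): hands the job in; it is judged then, once.
Trained networks look in a picture, given as the dict that the camera call returned (one of the last four; its "shot" number tells which), for a name from the list of things; names that differ only in an ending like _2 or _b are one class to them, and where a whole thing is asked for, a point or a joint stands for the part that bears it (a point fixed in the world has none). Each returns a list of dicts, best first, with "confidence" (0 to 1); they miss things now and then, are a little off and sometimes report something else, mostly with a low value. They report only what shows in the picture. A call takes as long as a camera call.
- bot.find_in(thing, picture): "extent" ([left, top, right, bottom] in pixels, round what is visible of it).
The state is a dict: "clock": time; "joint_pos": joint angles; "joint_velocities": joint speeds; "tau": joint torques, N m; "tool_pos": TCP position; "ee_rot": TCP orientation; "wrist_force": force on the tool from outside, world axes, zero at the start; "torque": the same for the moment, N m; "finger_gap": opening from 0.0 (shut) to 1.0 (fully open); "finger_force": force on a finger pad.
Only numpy, scipy, OpenCV 4.12 (cv2) and the standard library are available. Lean on these libraries where they do the work, as an engineer would, in place of code of your own. Each camera call takes 0.05 s, during which the arm holds its last target. There are 200 camera calls.

## Working session

There is one attempt and no reset: what is moved stays moved. The work goes in short steps, Python scripts to look and compute and a shell command to move; the robot and the scene stay as the last step left them, time stands still between calls to the robot, and variables do not carry over. Pictures are saved under pics/ and viewed, at most 10 in all, crops included, and the job is handed in when it is done.

```bash
mkdir -p pics; cat > h.py <<'E'
import numpy as np, cv2
from station import bot
def world(p,u,v,d=None):
    u=np.asarray(u);v=np.asarray(v)
    d=p["depth"][v,u] if d is None else d
    c=np.stack([(u-p["cx"])/p["fx"]*d,(v-p["cy"])/p["fy"]*d,d],-1)
    return (c-p["t"])@p["R"]
def cloud(p):
    v,u=np.mgrid[0:400,0:640]; return world(p,u,v)
def save(p,n): cv2.imwrite("pics/"+n,p["image"][:,:,::-1])
E
python3 - <<'E'
from h import *
for c in("top","side"):
    p=bot.read_camera(c); save(p,c+"0.png"); np.savez(c+"0.npz",**{k:v for k,v in p.items()})
    print(c,(-p["R"].T@p["t"]).round(3))
    for n in("caddy_handle","caddy_lip","rack_apron","groove0","groove5","red_tin","tape_roll","ink_jar","marker0_center","marker1_center","marker2_center","marker3_center"):
        for r in bot.find_in(n,p)[:1]:
            e=np.array(r["extent"]); u,v=int((e[0]+e[2])/2),int((e[1]+e[3])/2)
            print(n,e.round(),round(r["confidence"],2),world(p,u,v).round(3))
E
```

```text
top [0.371 0.093 1.1  ]
caddy_handle [255. 214. 318. 265.] 0.79 [0.463 0.189 0.102]
caddy_lip [256. 213. 323. 266.] 0.68 [0.469 0.188 0.038]
rack_apron [407. 175. 497. 271.] 0.83 [ 0.517 -0.208  0.057]
groove0 [413. 174. 496. 270.] 0.58 [ 0.52  -0.214  0.052]
groove5 [413. 174. 496. 270.] 0.58 [ 0.52  -0.214  0.052]
red_tin [353. 258. 374. 281.] 0.57 [0.401 0.004 0.023]
tape_roll [169. 193. 208. 234.] 0.63 [ 0.533  0.456 -0.001]
ink_jar [361. 134. 385. 163.] 0.8 [ 0.695 -0.013  0.078]
marker0_center [262. 217. 312. 234.] 0.9 [0.504 0.195 0.032]
marker2_center [266. 234. 314. 247.] 0.57 [0.467 0.186 0.034]
marker3_center [349. 256. 371. 275.] 0.38 [0.411 0.012 0.024]
side [0.546 0.81  0.751]
caddy_handle [341. 208. 400. 287.] 0.87 [0.464 0.162 0.032]
caddy_lip [342. 205. 398. 290.] 0.71 [0.464 0.162 0.032]
rack_apron [306. 128. 385. 185.] 0.76 [ 0.521 -0.194  0.053]
groove0 [308. 127. 381. 186.] 0.57 [ 0.525 -0.193  0.054]
groove5 [308. 127. 381. 186.] 0.57 [ 0.525 -0.193  0.054]
red_tin [379. 202. 397. 222.] 0.7 [0.409 0.02  0.022]
tape_roll [320. 339. 367. 394.] 0.67 [0.532 0.446 0.   ]
ink_jar [264. 179. 288. 214.] 0.81 [0.71  0.004 0.059]
marker0_center [344. 241. 366. 278.] 0.66 [0.502 0.2   0.032]
marker1_center [353. 236. 375. 277.] 0.7 [0.483 0.192 0.033]
marker2_center [357. 238. 372. 267.] 0.71 [0.479 0.174 0.028]
```

```bash
python3 -c "
import cv2,numpy as np
" 
```

```text
(no output)
```

View pics/top0.png

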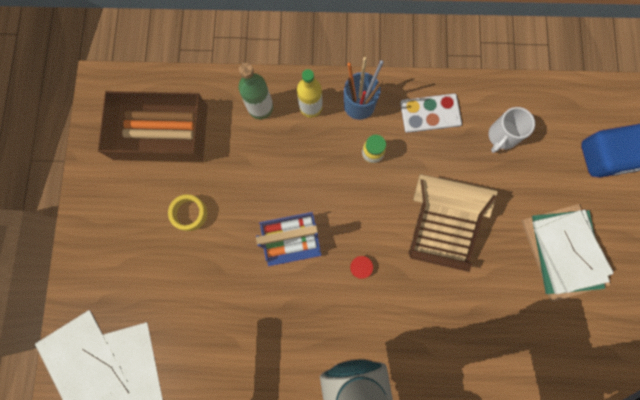

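View pics/side0.png

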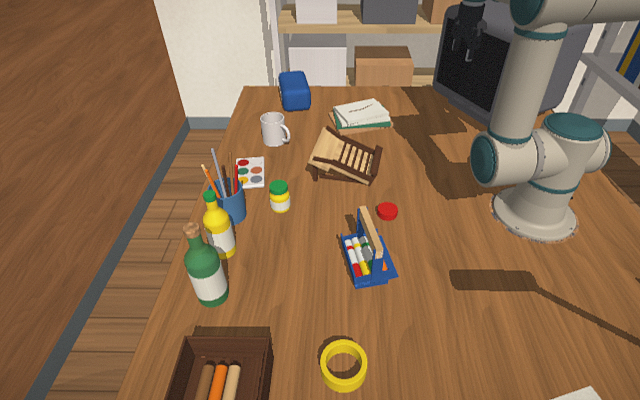

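The top view shows the caddy at (288,238) with its mouth towards the robot. The rack is at (450,222), its landing board at the far end, with the tin at (362,267) between them. Next I measure the handle line and the rack's pose.

```bash
cat > meas.py <<'E'
from h import *
def near(C,c,r): return (np.hypot(C[...,0]-c[0],C[...,1]-c[1])<r)
def line(P):
    c,s,a=cv2.minAreaRect((P[:,:2]*1000).astype(np.float32)); b=cv2.boxPoints((c,s,a)); e=[b[1]-b[0],b[2]-b[1]]; e=max(e,key=np.linalg.norm)
    return np.array(c)/1e3,np.array(s).round(),np.degrees(np.arctan2(e[1],e[0]))
E
python3 - <<'E'
from meas import *
T=[];H=[]
for n in("top","side"):
    p=dict(np.load(n+"0.npz")); C=cloud(p); ok=p["depth"]>0
    m=ok&near(C,(.465,.18),.11)&(C[...,2]>.085)&(C[...,2]<.15)
    P=C[m]; print(n,"handle",len(P),line(P),P[:,2].max(),np.median(P[:,2]))
    m=ok&near(C,(.465,.18),.12)&(C[...,2]>.008)&(C[...,2]<.15)
    print("  caddy all",line(C[m]))
    # rack
    m=ok&near(C,(.53,-.205),.17)&(C[...,2]>.012)&(C[...,2]<.13)
    P=C[m]; print("rack",len(P),line(P),P[:,2].max())
    I=p["image"].astype(int)
    w=m&(I[...,0]>150)&(I[...,2]>80); P=C[w]
    # ransac plane on light wood
    rng=np.random.default_rng(0);best=0
    for _ in range(500):
        q=P[rng.choice(len(P),3,False)];nn=np.cross(q[1]-q[0],q[2]-q[0]);l=np.linalg.norm(nn)
        if l<1e-5: continue
        nn/=l; k=abs((P-q[0])@nn)<.003
        if k.sum()>best: best=k.sum();K=k
    Q=P[K];c=Q.mean(0);nn=np.linalg.svd(Q-c)[2][2];nn*=np.sign(nn[2])
    print(" plane",best,len(P),c.round(3),nn.round(3),"slope",np.degrees(np.arccos(nn[2])),"downhill az",np.degrees(np.arctan2(nn[1],nn[0])))
    for z in (.02,.04,.05,.06,.07,.08,.09,.1):
        k=abs(P[:,2]-z)<.006; print("  z",z,k.sum(),P[k].mean(0).round(3),P[k].min(0).round(3),P[k].max(0).round(3))
    if n=="top":
        cv2.imwrite("pics/z.png",cv2.resize(p["image"][160:285,240:520,::-1],(800,357),interpolation=2))
    else: cv2.imwrite("pics/zs.png",cv2.resize(p["image"][110:310,290:420,::-1],(390,600),interpolation=2))
E
```

```text
top handle 544 (array([0.47129269, 0.18693631]), array([ 24., 138.]), np.float32(-77.34297)) 0.13375132027808675 0.1284043952810799
  caddy all (array([0.47062747, 0.18677094]), array([108., 138.]), np.float32(-77.43001))
rack 5731 (array([ 0.51526776, -0.19700504]), array([187., 205.]), np.float32(-10.772422)) 0.10127403529084682
 plane 2896 3306 [ 0.547 -0.205  0.065] [-0.369  0.074  0.926] slope 22.12646057028113 downhill az 168.74264692827893
  z 0.02 72 [ 0.451 -0.182  0.023] [ 0.435 -0.25   0.018] [ 0.472 -0.132  0.026]
  z 0.04 377 [ 0.487 -0.197  0.04 ] [ 0.456 -0.257  0.034] [ 0.515 -0.139  0.046]
  z 0.05 385 [ 0.511 -0.202  0.05 ] [ 0.482 -0.262  0.044] [ 0.576 -0.114  0.056]
  z 0.06 502 [ 0.539 -0.204  0.061] [ 0.506 -0.292  0.054] [ 0.605 -0.114  0.066]
  z 0.07 841 [ 0.562 -0.205  0.07 ] [ 0.529 -0.298  0.064] [ 0.611 -0.114  0.076]
  z 0.08 924 [ 0.586 -0.21   0.08 ] [ 0.547 -0.299  0.074] [ 0.63  -0.117  0.086]
  z 0.09 520 [ 0.603 -0.212  0.088] [ 0.573 -0.305  0.084] [ 0.63  -0.121  0.094]
  z 0.1 1 [ 0.616 -0.128  0.094] [ 0.616 -0.128  0.094] [ 0.616 -0.128  0.09
[... 408 characters left out ...]
2.144408037812973 downhill az 168.42382303452783
  z 0.02 50 [ 0.461 -0.152  0.022] [ 0.437 -0.246  0.014] [ 0.489 -0.112  0.026]
  z 0.04 144 [ 0.492 -0.185  0.04 ] [ 0.46  -0.253  0.034] [ 0.54  -0.119  0.046]
  z 0.05 169 [ 0.514 -0.191  0.05 ] [ 0.475 -0.264  0.044] [ 0.564 -0.122  0.056]
  z 0.06 192 [ 0.537 -0.197  0.06 ] [ 0.49  -0.271  0.054] [ 0.62  -0.113  0.066]
  z 0.07 313 [ 0.563 -0.192  0.07 ] [ 0.514 -0.285  0.064] [ 0.616 -0.112  0.076]
  z 0.08 327 [ 0.585 -0.199  0.08 ] [ 0.531 -0.294  0.074] [ 0.63  -0.116  0.086]
  z 0.09 225 [ 0.602 -0.209  0.088] [ 0.555 -0.303  0.084] [ 0.63  -0.121  0.096]
  z 0.1 4 [ 0.605 -0.128  0.098] [ 0.595 -0.132  0.096] [ 0.615 -0.124  0.099]
```

View pics/z.png

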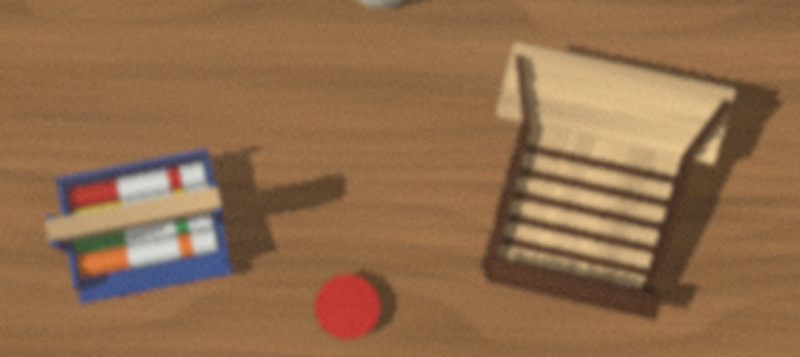

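```bash
python3 - <<'E'
from meas import *
from scipy.spatial.transform import Rotation as R
a=np.radians(-11.4);X=np.array([np.cos(a),np.sin(a),0]);Y=np.array([-np.sin(a),np.cos(a),0])
for n in("top","side"):
    p=dict(np.load(n+"0.npz")); C=cloud(p); ok=p["depth"]>0
    P=C[ok&near(C,(.53,-.205),.17)&(C[...,2]>.012)]; x=P@X;y=P@Y
    I=(x>.59)&(P[:,2]>.06); print(n,"board y",np.percentile(y[I],[.5,2,50,98,99.5]).round(4),"x max",np.percentile(x[I],[98,99.5,100]).round(4))
    B=I&(x<.635)&(abs(y+.09)<.05); k=np.polyfit(x[B],P[B,2],1); print(" board fit",k,"x at .077",(.077-k[1])/k[0])
    w=(x>.44)&(x<.56); print(" lower y",np.percentile(y[w],[.5,2,98,99.5]).round(4), "x min",x.min())
o=bot.get_obs(); r=R.from_quat(o["ee_rot"]); print(o["tool_pos"],r.as_matrix().round(3),o["clock"])
y=r.as_matrix()[:,1]; d=(12.8-np.degrees(np.arctan2(y[1],y[0]))+90)%180-90
print("turn z rad",np.radians(d),"shift",np.array([.4715,.187,.27])-o["tool_pos"])
E
```

```text
top board y [-0.1819 -0.1787 -0.0907  0.0006  0.0024] x max [0.6414 0.6446 0.6464]
 board fit [ 0.39791666 -0.16502838] x at .077 0.6082388735330162
 lower y [-0.1616 -0.1595 -0.02   -0.0194] x min 0.44201123592116476
side board y [-0.1793 -0.174  -0.0784  0.0033  0.0043] x max [0.6406 0.6422 0.6432]
 board fit [ 0.40515629 -0.16820012] x at .077 0.6051988497052524
 lower y [-0.1618 -0.1597 -0.0179 -0.0169] x min 0.4428883947916323
[ 0.13490086 -0.50737843  0.40470988] [[ 0.966  0.257  0.   ]
 [ 0.257 -0.966 -0.   ]
 [ 0.     0.    -1.   ]] 1.3
turn z rad 1.5343747603695992 shift [ 0.33659914  0.69437843 -0.13470988]
```

```bash
python3 -m crank '[[0,0,0.1,0.04,0.04,0,0.0854],[0,0,0.2,0.08,0.08,0,0.0854],[0,0,0.3,0.12,0.12,0,0.0854],[0,0,0.4,0.15,0.16,0,0.0854],[0,0,0.5,0.19,0.20,0,0.0854],[0,0,0.6,0.22,0.24,0,0.0854],[0,0,0.7,0.25,0.28,0,0.0854],[0,0,0.8,0.27,0.32,0,0.0854],[0,0,0.85,0.29,0.36,0,0.0854],[0,0,0.9,0.30,0.40,0,0.0854]]' && python3 -m crank '[[0,0,0.1,0.005,0.04,0,0.0854],[0,0,0.2,0.01,0.08,0,0.0854],[0,0,0.3,0.015,0.12,0,0.0854],[0,0,0.4,0.02,0.16,0,0.0854],[0,0,0.5,0.025,0.20,0,0.0854],[0,0,0.6,0.03,0.24,-0.01,0.0854],[0,0,0.634,0.037,0.28,-0.02,0.0854],[0,0,0.634,0.037,0.294,-0.03,0.0854],[0,0,0.634,0.037,0.294,-0.03,0.0854],[0,0,0.634,0.037,0.294,-0.03,0.0854]]'; python3 - <<'E'
from meas import *
from scipy.spatial.transform import Rotation as R
o=bot.get_obs(); M=R.from_quat(o["ee_rot"]).as_matrix(); print(o["tool_pos"],o["joint_pos"],o["clock"]); print("y az",np.degrees(np.arctan2(M[1,1],M[0,1])))
p=bot.read_camera("wrist"); save(p,"w1.png"); C=cloud(p)
m=(p["depth"]>0)&near(C,(.4715,.187),.1)&(C[...,2]>.085)&(C[...,2]<.15)
print(m.sum(),line(C[m]) if m.sum()>5 else "")
E
```

```text
clock: 2.3
tool_pos: [0.4338, -0.1111, 0.4047]
ee_rot: [0.836, 0.549, 0.0, 0.0]
wrist_force: [0.9, -0.4, 0.1]
finger_gap: 1.001
finger_force: 0.0
clock: 3.3
tool_pos: [0.4701, 0.1804, 0.3747]
ee_rot: [0.624, 0.781, -0.0, 0.0]
wrist_force: [-0.9, -0.2, -0.1]
finger_gap: 0.998
finger_force: 0.0
[0.47006897 0.18036461 0.37474424] [ 2.93125161e-01  1.94859564e-03  1.51144126e+00 -4.97093416e-04
  1.62863984e+00  7.05624593e-02] 3.3
y az 12.750257136360071
4163 (array([0.47243185, 0.1888712 ]), array([ 24., 138.]), np.float32(-77.09143))
```

View pics/w1.png

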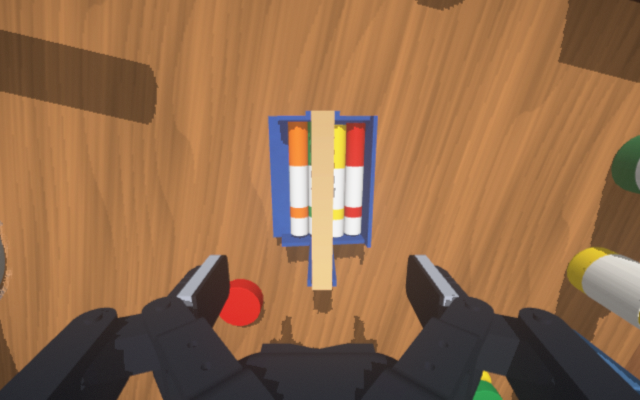

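The wrist view shows the handle bar centred between the fingers (column 322) and parallel to the pads, with four markers side by side. Descend and grip.

```bash
python3 -m crank '[[0,0,0,0,0.001,-0.02,0.0854],[0,0,0,0,0.001,-0.04,0.0854],[0,0,0,0,0.001,-0.06,0.0854],[0,0,0,0,0.001,-0.08,0.0854],[0,0,0,0,0.001,-0.095,0.0854],[0,0,0,0,0.001,-0.105,0.0854],[0,0,0,0,0.001,-0.105,0.0854],[0,0,0,0,0.001,-0.105,0.05],[0,0,0,0,0.001,-0.105,0.02],[0,0,0,0,0.001,-0.105,0.005]]' && python3 -m crank '[[0,0,0,0,0,0,0.005],[0,0,0,0,0,0,0.005],[0,0,0,0,0,0,0.005],[0,0,0,0,0,0.005,0.005],[0,0,0,0,0,0.01,0.005],[0,0,0,0,0,0.02,0.005],[0,0,0,0,0,0.03,0.005],[0,0,0,0,0,0.04,0.005],[0,0,0,0,0,0.05,0.005],[0,0,0,0,0,0.06,0.005]]'
```

```text
clock: 4.35
tool_pos: [0.4703, 0.1819, 0.2707]
ee_rot: [0.624, 0.781, 0.001, 0.0]
wrist_force: [-0.9, 0.2, 0.5]
finger_gap: 0.513
finger_force: 0.0
clock: 5.35
tool_pos: [0.4701, 0.182, 0.3308]
ee_rot: [0.624, 0.781, 0.0, 0.0]
wrist_force: [0.1, 0.2, -4.3]
finger_gap: 0.176
finger_force: 59.3
```

```bash
python3 -m crank '[[0,0,0,0,0,0.01,0.005],[0,0,0,0,0,0.025,0.005],[0,0,0,0,0,0.04,0.005],[0,0,-0.01,0.003,-0.007,0.055,0.005],[0,0,-0.02,0.008,-0.018,0.07,0.005],[0,0,-0.035,0.014,-0.033,0.08,0.005],[0,0,-0.05,0.022,-0.051,0.085,0.005],[0,0,-0.07,0.031,-0.071,0.085,0.005],[0,0,-0.09,0.040,-0.092,0.085,0.005],[0,0,-0.11,0.049,-0.113,0.085,0.005]]' && python3 -m crank '[[0,0,-0.02,0.009,-0.021,0,0.005],[0,0,-0.04,0.018,-0.042,0,0.005],[0,0,-0.06,0.027,-0.063,0,0.005],[0,0,-0.08,0.036,-0.084,0,0.005],[0,0,-0.10,0.045,-0.105,0,0.005],[0,0,-0.12,0.054,-0.126,0,0.005],[0,0,-0.14,0.063,-0.147,0,0.005],[0,0,-0.16,0.072,-0.168,0,0.005],[0,0,-0.18,0.081,-0.189,0,0.005],[0,0,-0.20,0.089,-0.208,0,0.005]]' && python3 -m crank '[[0,0,-0.02,0.008,-0.018,0,0.005],[0,0,-0.04,0.016,-0.036,0,0.005],[0,0,-0.06,0.023,-0.052,0,0.005],[0,0,-0.08,0.029,-0.066,0,0.005],[0,0,-0.095,0.034,-0.077,0,0.005],[0,0,-0.105,0.038,-0.084,0,0.005],[0,0,-0.112,0.04,-0.089,0,0.005],[0,0,-0.112,0.04,-0.089,0,0.005],[0,0,-0.112,0.04,-0.089,0,0.005],[0,0,-0.112,0.04,-0.089,0,0.005]]'
python3 - <<'E'
from meas import *
from scipy.spatial.transform import Rotation as R
o=bot.get_obs(); M=R.from_quat(o["ee_rot"]).as_matrix(); print(o["tool_pos"],o["clock"],"y az",np.degrees(np.arctan2(M[1,1],M[0,1])),M[:,2].round(3))
a=np.radians(-11.4);X=np.array([np.cos(a),np.sin(a),0]);Y=np.array([-np.sin(a),np.cos(a),0])
for n in("top","side","wrist"):
    p=bot.read_camera(n); save(p,n+"2.png"); C=cloud(p)
    I=p["image"].astype(int)
    blue=(p["depth"]>0)&near(C,o["tool_pos"],.15)&(C[...,2]>.12)&(C[...,2]<.24)&(I[...,2]>I[...,0]+25)
    wood=(p["depth"]>0)&near(C,o["tool_pos"],.1)&(C[...,2]>.24)&(C[...,2]<.29)&(I[...,0]>I[...,2]+30)&(I[...,0]>120)
    for k,m in(("blue",blue),("wood",wood)):
        if m.sum()<20: continue
        P=C[m]; L=line(P); print(n,k,m.sum(),L,"x'y'",(P@X).min().round(4),(P@X).max().round(4),(P@Y).min().round(4),(P@Y).max().round(4),"z",P[:,2].min(),P[:,2].max())
E
```

```text
clock: 6.35
tool_pos: [0.5196, 0.0671, 0.4155]
ee_rot: [0.667, 0.745, 0.0, 0.0]
wrist_force: [0.1, 0.3, -3.4]
finger_gap: 0.179
finger_force: 59.4
clock: 7.35
tool_pos: [0.6082, -0.1413, 0.4151]
ee_rot: [0.738, 0.675, -0.0, 0.0]
wrist_force: [-0.1, 0.0, -3.4]
finger_gap: 0.172
finger_force: 59.3
clock: 8.35
tool_pos: [0.648, -0.2276, 0.415]
ee_rot: [0.774, 0.634, 0.0, 0.0]
wrist_force: [0.7, 0.9, -3.6]
finger_gap: 0.181
finger_force: 59.2
[ 0.64801244 -0.22756252  0.41496791] 8.35 y az -11.36127269479947 [ 0.  0. -1.]
top blue 707 (array([ 0.65324353, -0.19860997]), array([ 90., 109.]), np.float32(-11.050384)) x'y' 0.6253 0.7337 -0.1107 -0.0207 z 0.154591450750432 0.23968585065135187
top wood 335 (array([ 0.64905566, -0.22204749]), array([137.,  18.]), np.float32(78.70394)) x'y' 0.6712 0.6889 -0.1578 -0.0209 z 0.2453274595752961 0.27935854242590913
side blue 1049 (array([ 0.64875555, -0.2228152 ]), array([144., 108.]), np.float32(78.999016)) x'y' 0.626 0.7345 -0.1625 -0.018 z 0.14478290751831818 0.23995109225450226
side wood 184 (array([ 0.65232745, -0.20594232]), array([109.,  17.]), np.float32(78.56064)) x'y' 0.6716 0.6887 -0.1274 -0.0184 z 0.2461658006977038 0.2783874271150505
wrist blue 7969 (array([ 0.64991064, -0.22100629]), array([133., 108.]), np.float32(78.72252)) x'y' 0.627 0.7347 -0.155 -0.0214 z 0.15563914276185248 0.1980361202958009
wrist wood 9891 (array([ 0.6477439 , -0.20215054]), array([101.,  29.]), np.float32(79.29897)) x'y' 0.6607 0.6898 -0.1208 -0.0194 z 0.2469362623715238 0.28688677145481944
```

View pics/side2.png

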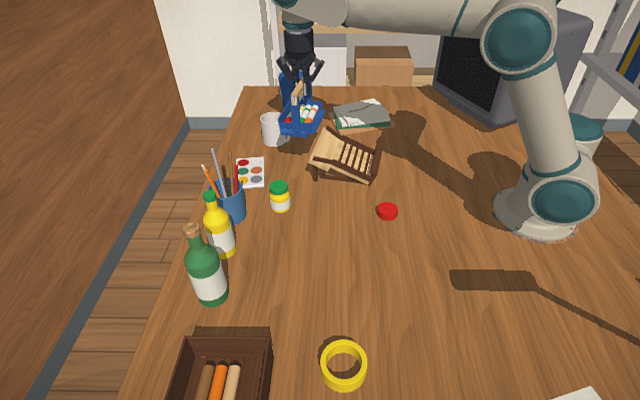

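View pics/wrist2.png

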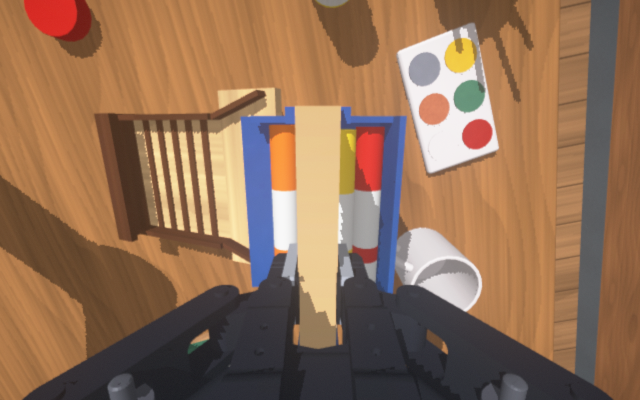

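The wrist view shows the caddy square to the rack with the four markers inside and a mug beside its rear corner. I check the mug's clearance and compute the pour path.

```bash
python3 - <<'E'
from meas import *
p=dict(np.load("top0.npz")); C=cloud(p); a=np.radians(-11.4);X=np.array([np.cos(a),np.sin(a),0]);Y=np.array([-np.sin(a),np.cos(a),0])
P=C[95:165,480:545].reshape(-1,3);P=P[P[:,2]>.02];print("mug x' y' z",(P@X).min(),(P@Y).min(),(P@Y).max(),P[:,2].max(),P.min(0),P.max(0))
tcp0=np.array([.648,-.2276,.415])
for lipz in(.096,):
  for t in(0,.1,.15,.2,.25,.3,.35,.4,.45,.5,.55,.6,.65):
    c,s=np.cos(t),np.sin(t); f=lambda x,z:np.array([x*c-z*s,x*s+z*c])
    L=np.array([.6275,lipz]); H=L-f(-.053,-.093); T=H+f(0,.155); sk=H+f(-.031,-.115); bk=H+f(.053,-.115)
    T3=T[0]*X+ (tcp0@Y)*Y; T3[2]=T[1]
    print(t,"rot",(-t*Y).round(3),"shift",(T3-tcp0).round(4),"skirt",sk.round(4),"back",bk.round(3))
E
```

```text
mug x' y' z 0.3456294613377665 -0.2469284815805657 0.16485595535371933 1.100245765270374 [ 0.37139559 -0.40513334  0.0200957 ] [0.80538417 0.09328734 1.10024577]
0 rot [0. 0. 0.] shift [ 0.0003 -0.0001 -0.071 ] skirt [0.6495 0.074 ] back [0.734 0.074]
0.1 rot [-0.02  -0.098 -0.   ] shift [-0.0242  0.0049 -0.0669] skirt [0.6516 0.0763] back [0.735 0.085]
0.15 rot [-0.03  -0.147 -0.   ] shift [-0.0366  0.0074 -0.0659] skirt [0.6525 0.0775] back [0.736 0.09 ]
0.2 rot [-0.04  -0.196 -0.   ] shift [-0.049   0.0099 -0.0654] skirt [0.6534 0.0788] back [0.736 0.095]
0.25 rot [-0.049 -0.245 -0.   ] shift [-0.0615  0.0124 -0.0656] skirt [0.6543 0.0801] back [0.736 0.101]
0.3 rot [-0.059 -0.294 -0.   ] shift [-0.0739  0.0149 -0.0664] skirt [0.655  0.0815] back [0.735 0.106]
0.35 rot [-0.069 -0.343 -0.   ] shift [-0.0862  0.0174 -0.0679] skirt [0.6557 0.0829] back [0.735 0.112]
0.4 rot [-0.079 -0.392 -0.   ] shift [-0.0985  0.0199 -0.0699] skirt [0.6563 0.0843] back [0.734 0.117]
0.45 rot [-0.089 -0.441 -0.   ] shift [-0.1106  0.0223 -0.0726] skirt [0.6569 0.0858] back [0.733 0.122]
0.5 rot [-0.099 -0.49  -0.   ] shift [-0.1226  0.0247 -0.0759] skirt [0.6574 0.0872] back [0.731 0.128]
0.55 rot [-0.109 -0.539 -0.   ] shift [-0.1344  0.0271 -0.0799] skirt [0.6578 0.0887] back [0.729 0.133]
0.6 rot [-0.119 -0.588 -0.   ] shift [-0.1461  0.0294 -0.0844] skirt [0.6581 0.0903] back [0.727 0.138]
0.65 rot [-0.128 -0.637 -0.   ] shift [-0.1574  0.0317 -0.0895] skirt [0.6583 0.0918] back [0.725 0.143]
```

```bash
python3 - <<'E'
from meas import *
a=np.radians(-11.4);X=np.array([np.cos(a),np.sin(a),0]);Y=np.array([-np.sin(a),np.cos(a),0])
for n,(r0,r1,c0,c1) in(("top",(98,160,484,540)),("side",(108,150,255,295))):
    p=dict(np.load(n+"0.npz")); C=cloud(p); P=C[r0:r1,c0:c1][p["depth"][r0:r1,c0:c1]>.1];P=P[(P[:,2]>.015)&(P[:,2]<.2)&(P[:,0]>.6)]
    x,y=P@X,P@Y; print(n,"x'",x.min(),x.max(),"y'",y.min(),y.max(),"z",P[:,2].max())
    for lo in np.arange(.7,.86,.02):
        k=(x>lo)&(x<lo+.02)
        if k.any(): print(round(lo,2),k.sum(),"ymax",y[k].max().round(4),"zmax",P[k,2].max().round(3))
E
```

```text
top x' 0.7540927285067505 0.8632056615525076 y' -0.2469284815805657 -0.16503115852112527 z 0.0947213274361937
0.74 26 ymax -0.1694 zmax 0.068
0.76 57 ymax -0.1712 zmax 0.08
0.78 309 ymax -0.1727 zmax 0.094
0.8 168 ymax -0.165 zmax 0.094
0.82 184 ymax -0.1658 zmax 0.094
0.84 368 ymax -0.1706 zmax 0.095
0.86 13 ymax -0.1984 zmax 0.091
side x' 0.7533505615480445 0.8636939215104943 y' -0.4144372979122527 -0.16143426083646623 z 0.09472820995060333
0.74 16 ymax -0.1672 zmax 0.065
0.76 44 ymax -0.1659 zmax 0.082
0.78 179 ymax -0.1712 zmax 0.095
0.8 175 ymax -0.1624 zmax 0.093
0.82 177 ymax -0.1614 zmax 0.093
0.84 154 ymax -0.1669 zmax 0.095
0.86 8 ymax -0.1935 zmax 0.092
```

```bash
python3 -m crank '[[-0.005,-0.025,0,-0.006,0.001,-0.005,0.005],[-0.01,-0.05,0,-0.012,0.002,-0.013,0.005],[-0.015,-0.075,0,-0.018,0.004,-0.022,0.005],[-0.02,-0.098,0,-0.024,0.005,-0.032,0.005],[-0.02,-0.098,0,-0.024,0.005,-0.042,0.005],[-0.02,-0.098,0,-0.024,0.005,-0.051,0.005],[-0.02,-0.098,0,-0.024,0.005,-0.058,0.005],[-0.02,-0.098,0,-0.024,0.005,-0.064,0.005],[-0.02,-0.098,0,-0.024,0.005,-0.067,0.005],[-0.02,-0.098,0,-0.024,0.005,-0.067,0.005]]'
python3 - <<'E'
from meas import *
p=bot.read_camera("side"); cv2.imwrite("pics/side3.png",cv2.resize(p["image"][60:200,240:420,::-1],(720,560),interpolation=2)); print(bot.get_obs()["wrist_force"])
E
```

```text
clock: 9.5
tool_pos: [0.6242, -0.2231, 0.3473]
ee_rot: [0.773, 0.633, 0.031, 0.039]
wrist_force: [0.4, -0.3, -3.8]
finger_gap: 0.178
finger_force: 59.4
[ 0.78018048  0.80534734 -3.43521607]
```

View pics/side3.png

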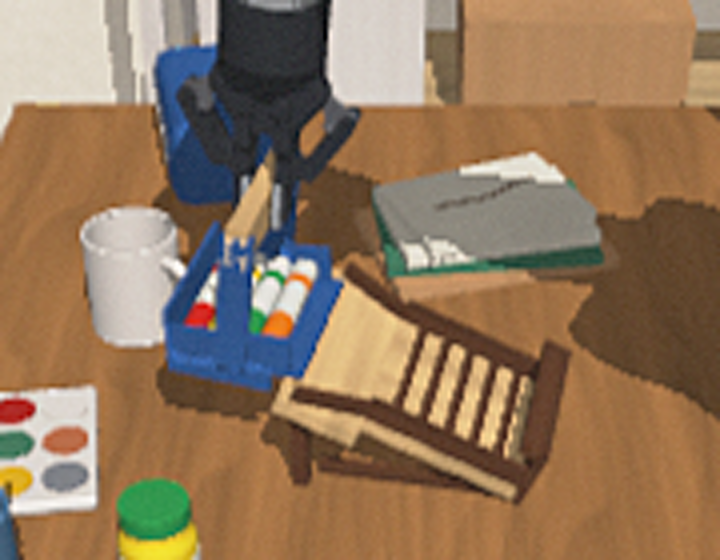

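The lip hangs just over the landing board (crop, about (330,310)), with all four markers still in and the mug clear. Now pour slowly about the lip.

```bash
python3 -m crank '[[-0.004,-0.02,0,-0.005,0.001,0,0.005],[-0.008,-0.039,0,-0.01,0.002,0.001,0.005],[-0.012,-0.059,0,-0.015,0.003,0.001,0.005],[-0.016,-0.078,0,-0.02,0.004,0.001,0.005],[-0.02,-0.098,0,-0.025,0.005,0.0015,0.005],[-0.024,-0.118,0,-0.03,0.006,0.0015,0.005],[-0.028,-0.137,0,-0.035,0.007,0.0015,0.005],[-0.032,-0.157,0,-0.04,0.008,0.001,0.005],[-0.036,-0.176,0,-0.045,0.009,0.001,0.005],[-0.04,-0.196,0,-0.05,0.01,0.0005,0.005]]' && python3 -m crank '[[-0.004,-0.02,0,-0.005,0.001,-0.0005,0.005],[-0.008,-0.039,0,-0.01,0.002,-0.001,0.005],[-0.012,-0.059,0,-0.015,0.003,-0.002,0.005],[-0.016,-0.078,0,-0.02,0.004,-0.0025,0.005],[-0.02,-0.098,0,-0.025,0.005,-0.0035,0.005],[-0.024,-0.118,0,-0.029,0.006,-0.0045,0.005],[-0.028,-0.137,0,-0.034,0.007,-0.0055,0.005],[-0.032,-0.157,0,-0.039,0.008,-0.007,0.005],[-0.036,-0.176,0,-0.044,0.009,-0.008,0.005],[-0.04,-0.196,0,-0.049,0.01,-0.0095,0.005]]' && python3 -m crank '[[-0.003,-0.015,0,-0.0035,0.0005,-0.001,0.005],[-0.006,-0.03,0,-0.007,0.0015,-0.0025,0.005],[-0.009,-0.044,0,-0.0105,0.002,-0.0035,0.005],[-0.012,-0.059,0,-0.014,0.003,-0.005,0.005],[-0.015,-0.074,0,-0.0175,0.0035,-0.0065,0.005],[-0.018,-0.088,0,-0.021,0.004,-0.008,0.005],[-0.021,-0.103,0,-0.0245,0.005,-0.0095,0.005],[-0.024,-0.118,0,-0.028,0.0055,-0.011,0.005],[-0.027,-0.132,0,-0.0315,0.0065,-0.0125,0.005],[-0.03,-0.147,0,-0.035,0.007,-0.0135,0.005]]'
python3 - <<'E'
from meas import *
p=bot.read_camera("side"); q=bot.read_camera("top"); a=cv2.resize(p["image"][60:200,240:420,::-1],(600,466),interpolation=2); cv2.imwrite("pics/side4.png",a); save(q,"top4.png")
E
```

```text
clock: 10.55
tool_pos: [0.5737, -0.213, 0.3485]
ee_rot: [0.765, 0.626, 0.095, 0.117]
wrist_force: [-0.5, -1.2, -2.2]
finger_gap: 0.18
finger_force: 59.5
clock: 11.55
tool_pos: [0.5247, -0.203, 0.3387]
ee_rot: [0.75, 0.614, 0.157, 0.193]
wrist_force: [0.1, 0.3, -3.3]
finger_gap: 0.18
finger_force: 59.6
clock: 12.55
tool_pos: [0.4898, -0.1959, 0.325]
ee_rot: [0.733, 0.6, 0.202, 0.248]
wrist_force: [-0.1, -0.1, -2.4]
finger_gap: 0.174
finger_force: 59.7
```

View pics/side4.png

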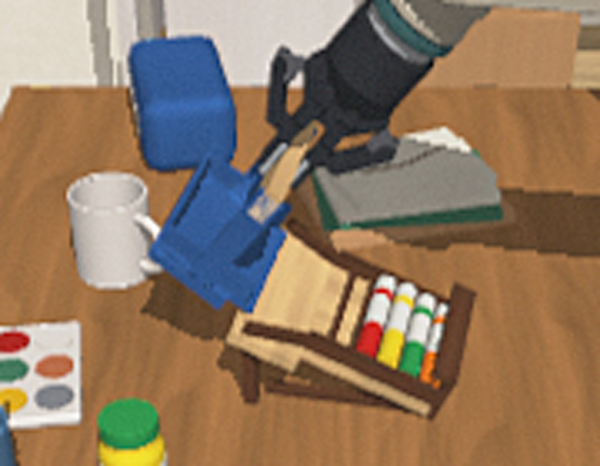

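All four markers lie parallel in separate grooves (crop, about (375,315) to (437,340)), and the caddy is empty. Lift away, level and carry back.

```bash
python3 -m crank '[[0,0,0,0,0,0.005,0.005],[0,0,0,0,0,0.012,0.005],[0,0,0,0,0,0.02,0.005],[0,0,0,0,0,0.03,0.005],[0,0,0,0,0,0.04,0.005],[0,0,0,0,0,0.055,0.005],[0,0,0,0,0,0.07,0.005],[0,0,0,0,0,0.085,0.005],[0,0,0,0,0,0.1,0.005],[0,0,0,0,0,0.1,0.005]]' && python3 -m crank '[[0.012,0.06,0,0,0,0,0.005],[0.025,0.125,0,0,0,0,0.005],[0.038,0.19,0,0,0,0,0.005],[0.051,0.255,0,0,0,0,0.005],[0.064,0.32,0,0,0,0,0.005],[0.077,0.385,0,0,0,0,0.005],[0.09,0.45,0,0,0,0,0.005],[0.103,0.515,0,0,0,0,0.005],[0.116,0.58,0,0,0,0,0.005],[0.129,0.637,0,0,0,0,0.005]]' && python3 -m crank '[[0,0,0.02,0,0.01,0,0.005],[0,0,0.05,-0.001,0.035,0,0.005],[0,0,0.1,-0.003,0.07,0,0.005],[0,0,0.15,-0.005,0.11,0,0.005],[0,0,0.2,-0.008,0.15,0,0.005],[0,0,0.25,-0.01,0.19,0,0.005],[0,0,0.3,-0.012,0.23,0,0.005],[0,0,0.35,-0.014,0.27,0,0.005],[0,0,0.4,-0.016,0.31,0,0.005],[0,0,0.422,-0.018,0.345,0,0.005]]' && python3 -m crank '[[0,0,0,-0.002,0.02,0,0.005],[0,0,0,-0.002,0.033,-0.01,0.005],[0,0,0,-0.002,0.033,-0.03,0.005],[0,0,0,-0.002,0.033,-0.05,0.005],[0,0,0,-0.002,0.033,-0.07,0.005],[0,0,0,-0.002,0.033,-0.09,0.005],[0,0,0,-0.002,0.033,-0.105,0.005],[0,0,0,-0.002,0.033,-0.115,0.005],[0,0,0,-0.002,0.033,-0.12,0.005],[0,0,0,-0.002,0.033,-0.12,0.005]]'
python3 - <<'E'
from meas import *
o=bot.get_obs(); print(o["joint_pos"].round(3) if hasattr(o["joint_pos"],"round") else o["joint_pos"],o["tool_pos"])
p=bot.read_camera("side"); C=cloud(p);I=p["image"].astype(int)
b=(p["depth"]>0)&near(C,o["tool_pos"],.12)&(C[...,2]<.2)&(I[...,2]>I[...,0]+25); print("caddy bottom z",np.percentile(C[b][:,2],[0,.5,2]),line(C[b]))
E
```

```text
clock: 13.65
tool_pos: [0.4902, -0.1961, 0.4287]
ee_rot: [0.733, 0.6, 0.203, 0.25]
wrist_force: [0.9, 0.7, -3.5]
finger_gap: 0.18
finger_force: 59.7
clock: 14.65
tool_pos: [0.4902, -0.1961, 0.4247]
ee_rot: [0.774, 0.633, -0.001, -0.001]
wrist_force: [0.2, 0.4, -2.8]
finger_gap: 0.18
finger_force: 59.5
clock: 15.65
tool_pos: [0.4713, 0.1514, 0.4251]
ee_rot: [0.622, 0.783, 0.001, 0.001]
wrist_force: [0.8, 0.1, -3.2]
finger_gap: 0.178
finger_force: 59.5
clock: 16.65
tool_pos: [0.47, 0.1819, 0.3046]
ee_rot: [0.624, 0.781, -0.0, 0.0]
wrist_force: [-0.5, 1.0, -2.7]
finger_gap: 0.18
finger_force: 59.5
[ 2.960e-01  4.800e-02  1.606e+00 -1.000e-03  1.488e+00  7.300e-02] [0.46998574 0.18185706 0.30464935]
caddy bottom z [-0.00097377  0.03534859  0.04046723] (array([0.4598996, 0.1858867]), array([124., 138.]), np.float32(-77.30288))
```

```bash
python3 -m crank '[[0,0,0,0,0,-0.008,0.005],[0,0,0,0,0,-0.016,0.005],[0,0,0,0,0,-0.022,0.005],[0,0,0,0,0,-0.026,0.005],[0,0,0,0,0,-0.029,0.005],[0,0,0,0,0,-0.031,0.005],[0,0,0,0,0,-0.033,0.005],[0,0,0,0,0,-0.034,0.005],[0,0,0,0,0,-0.034,0.005],[0,0,0,0,0,-0.034,0.005]]' && python3 -m crank '[[0,0,0,0,0,0,0.0854],[0,0,0,0,0,0,0.0854],[0,0,0,0,0,0,0.0854],[0,0,0,0,0,0,0.0854],[0,0,0,0,0,0,0.0854],[0,0,0,0,0,0,0.0854],[0,0,0,0,0,0,0.0854],[0,0,0,0,0,0,0.0854],[0,0,0,0,0,0.01,0.0854],[0,0,0,0,0,0.02,0.0854]]' && python3 -m crank '[[0,0,0,0,0,0.02,0.0854],[0,0,0,0,0,0.04,0.0854],[0,0,0,0,0,0.06,0.0854],[0,0,0,0,0,0.08,0.0854],[0,0,0,0,0,0.1,0.0854],[0,0,0,0,0,0.12,0.0854],[0,0,0,0,0,0.14,0.0854],[0,0,0,0,0,0.15,0.0854],[0,0,0,0,0,0.15,0.0854],[0,0,0,0,0,0.15,0.0854]]'
python3 - <<'E'
from h import *
p=bot.read_camera("side"); save(p,"side5.png")
E
```

```text
clock: 17.7
tool_pos: [0.4701, 0.182, 0.2714]
ee_rot: [0.624, 0.781, -0.0, 0.001]
wrist_force: [0.0, 0.6, -2.4]
finger_gap: 0.176
finger_force: 59.5
clock: 18.7
tool_pos: [0.4701, 0.182, 0.292]
ee_rot: [0.624, 0.781, -0.0, 0.0]
wrist_force: [-0.4, -0.6, 0.6]
finger_gap: 1.0
finger_force: 0.0
clock: 19.7
tool_pos: [0.47, 0.1819, 0.4407]
ee_rot: [0.624, 0.781, -0.0, 0.0]
wrist_force: [0.1, -0.0, 0.1]
finger_gap: 1.001
finger_force: 0.0
```

View pics/side5.png

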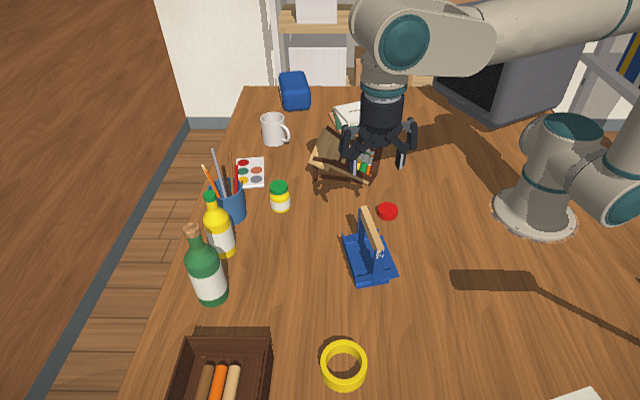

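The caddy stands upright and empty at (368,250). The gripper is clear of it, and the tin, tape and jar are where they were. Handing in.

```bash
python3 -c "
from station import bot
print(bot.sign_off())"
```

```text
the job is handed in; nothing more can be done
None
```

The job is handed in, with no verdict shown: all four markers lie in separate grooves (judged by eye from the side camera), the empty caddy stands upright on the desk, and the tin, tape roll and jar were not touched.

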